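# Fetch the sample tin from behind the bottles and put it on the balance

### The arm

A 6-joint arm with a two-finger parallel gripper is mounted at the origin on the work surface. World frame = base frame: x ahead of the robot, y to its left, z up, the work surface at z = 0. Lengths are in m, angles in rad, forces in N, time in s.
With the tool pointing down it reaches from about 0.4 to 0.825 m from the base axis. Payload 7 kg.
Tool frame: the origin (TCP) lies at the very end of the fingers, on their centre line; the grasp point (between the pads) lies 19 mm behind it; z points along the fingers, x is the direction in which the jaws open and shut, and the axes are right-handed (so a half turn about z gives the same grasp; the last joint's range is limited). The gripper opens to 88 mm and grips with 3 to 60 N. Pads are 19 mm wide; open, the fingers measure 130 mm over their backs; the gripper's body (78 mm by 193 mm) begins 47 mm behind the grasp point.
Start: joints at [1.581, 0.359, 0.012, 0, -1.224, -0.288], TCP at [0.185, 0.649, 0.227] pointing down, gripper open.
Joint ranges: [-3.07, 3.07], [-1.43, 2.12], [-1.02, 1.25], [-3.03, 1.67], [-3.05, -0], [-3.03, 3.03]. Speed limits (rad/s): [2.39, 2.39, 3.01, 3.14, 3.14, 3.14].

### API

Orientations are given as [roll, pitch, yaw] about the fixed x, y, z axes, in that order (R = Rz(yaw) Ry(pitch) Rx(roll)).
In Python, from station import telemetry, grab_frame, arm, regions_of, pinpoint gives the robot as it stands. The module is installed in compiled form; this text tells all that it offers.
- The arm moves only by the shell command python3 -m inch 'ROWS' [FORCE]. ROWS is text: rows parted by semicolons, each of 7 numbers parted by spaces: the opening, from 0 (shut) to 1 (fully open), then the shift along the world's x, y, z in cm, then the turn, a rotation vector about the world's x, y, z in degrees. A call has 1 to 12 rows; each row is the pose to reach, as a shift and turn from the pose measured when the call began; what a row does not reach only later rows make up. A row lasts 1/8 s, in which the tool goes at most 62.5 mm and 10.7 degrees, less where a joint would pass 70% of its speed; a pose out of reach is approached as far as the arm can. A call with a gripper value outside its range is refused whole. The fingers move at their own pace and stop on an object; FORCE is the grip in N (left out, the last holds). Time passes only in rows, so rows that repeat a pose let the fingers close. It gives the time, the measured TCP pose, the force and the opening at its end, in the units of the state.
- telemetry.get_state(): the state, without advancing time (a new reading comes with each control period).
- grab_frame(name): name is "scene" or "top"; returns a dict with "pixels" (384x512x3 uint8, red, green, blue), "fx", "fy", "cx", "cy" (pixels), "R" (3x3) and "t" (3): a world point X has camera coordinates R X + t. Camera axes: x right, y down, z forward; pixel columns grow to the right and rows downward; lengths in m; the calibration is good to about 2 mm. A picture is of the moment at which its call begins. There is no depth.
- arm.job_done(): hands the job in, once; it reports no verdict.
Trained networks look in the newest picture that a camera, given by its name, has taken for a name from the list of things; names that differ only in an ending like _2 or _b are one class to them, and where a whole thing is asked for, a point or a joint stands for the part that bears it (a point fixed in the world has none). Each returns a list of dicts, best first, with "p" (0 to 1); they miss things now and then, are a little off and sometimes report something else, mostly with a low value. They report only what shows in the picture. A call takes as long as a camera call.
- regions_of(camera, name): "pixels" (384x512 bool, what is visible of it) and "bbox" ([left, top, right, bottom] in pixels, round what is visible of it).
- pinpoint(camera, name): "location" ([column, row] in pixels: a listed point, or the origin of a listed thing).
The state is a dict: "t": time; "q": joint angles; "qd": joint speeds; "joint_efforts": joint torques, N m; "eef_pos": TCP position; "ee_rot": TCP orientation; "force": force on the tool from outside, world axes, zero at the start; "moment": the same for the moment, N m; "width": finger opening in m.
Only numpy, scipy, OpenCV 4.12 (cv2) and the standard library are available. Lean on these libraries where they do the work, as an engineer would, in place of code of your own. Each camera call takes 0.05 s, during which the arm holds its last target. There are 200 camera calls.

### The job

Weigh the oblong tin that lies behind the three bottles in the grey tray: first stand all three bottles on the steel tray at the side, then lay the tin flat on the middle of the balance's pan, and after that put each bottle back, upright, on the very spot where it stood (to about a centimetre). Set everything down rather than dropping it, let nothing tip over, and leave the beaker, the mortar and the flask where they are.

Things in the scene. Friction and masses are not known exactly. Their poses are not given: they have to be found in the camera images.
- tall_bottle: Tall slim round bottle of white plastic with a white screw cap, loose, about 200 g: 145 mm high, body 56 mm across up to 98 mm, then a shoulder and a 26 mm wide neck; the cap is 32 mm across, from 119 to 145 mm above the base. Origin at the centre of its underside, z up.
- square_bottle: Square bottle of white plastic with a wide white screw cap, loose, about 240 g: 118 mm high, body 60 x 60 mm (sides along its x and y) up to 80 mm, then a short shoulder and a 38 mm wide neck; the cap is 44 mm across, from 92 to 118 mm above the base. Origin at the centre of its underside, z up.
- glass_bottle: Round bottle of amber (brown) glass with a black screw cap, loose, about 280 g: 130 mm high, body 64 mm across up to 74 mm, then a sloping shoulder and a 32 mm wide neck from 97 mm; the cap is 38 mm across, from 104 to 130 mm above the base. Origin at the centre of its underside, z up.
- tin: Oblong sample tin of bare aluminium, closed by its lid (one rigid piece), loose, about 220 g: 52 mm wide (its x), 160 mm long (its y), 42 mm high, smooth upright sides. At the start it lies behind the three bottles, as seen from the robot, a few mm from them, so its near side cannot be gripped until they are gone; there is about 30 mm of free floor between its far side and the tray's rim. Origin at the centre of its underside, z up.
- storage_tray: Shallow dark grey plastic tray, fixed: 188 mm (its x, away from the robot) by 248 mm (its y) outside, rim 20 mm high and 4 mm thick, floor 4 mm thick (things stand on it 4 mm above the bench). The three bottles stand in it in one row along its y, about 76 mm apart, in any order, on its half nearer the robot (about 44 mm from its middle); the tin lies on the far half, about along its y. Origin at the centre of its underside, z up.
- side_tray: Empty shallow tray of stainless steel, fixed, to the left or the right of the storage tray: 290 mm (its x) by 180 mm (its y) outside, rim 16 mm high and 3 mm thick, floor 3 mm thick. All three bottles find room on its floor, for instance in a row along its x, 85 to 95 mm apart. Origin at the centre of its underside, z up.
- pan (a point): Middle of the upper face, 67 mm above the bench, of the pan of a laboratory balance, fixed, on the other side from the side tray: a flat rectangular steel pan 150 mm (its x) by 170 mm (its y), the highest part of the balance. The white housing under it is 52 mm high and 200 mm wide (y), and reaches from 133 mm before the pan's middle (the end with the display, -x) to 103 mm behind it. z up.
- beaker: Empty glass beaker, 72 mm across, 95 mm high, standing loose on the bench beyond the trays; not part of the job. Origin under its centre.
- mortar: White porcelain mortar (bowl), 86 mm across, 45 mm high, standing loose on the bench beyond the trays; not part of the job. Origin under its centre.
- flask: Conical glass flask with a black rubber stopper, 80 mm across, 120 mm high, standing loose on the bench beyond the trays; not part of the job. Origin under its centre.

How it is judged:
By the outcome, as a careful person would: the job done as asked, in the order asked, and still so for the second after the job is handed in, with the robot touching nothing.
It also fails if it takes over 136 s, if anything falls off the work surface, if the arm or the gripper's body presses on something with over 40 N, if the wrist force passes 120 N, or if a joint passes its speed limit or range.

## Working session

There is one attempt and no reset: what is moved stays moved. The work goes in short steps, Python scripts to look and compute and a shell command to move; the robot and the scene stay as the last step left them, time stands still between calls to the robot, and variables do not carry over. Pictures are saved under pics/ and viewed, about 12 in all and at most 16, crops included, and the job is handed in when it is done.

```bash
mkdir -p pics; cat > h.py <<'E'
import numpy as np, cv2
from station import telemetry, grab_frame, arm, regions_of, pinpoint
def save(n,f): cv2.imwrite('pics/'+n,np.ascontiguousarray(f['pixels'][:,:,::-1]))
def ray(f,px):
    R=np.array(f['R']);t=np.array(f['t']);c=-R.T@t
    d=R.T@np.array([(px[0]-f['cx'])/f['fx'],(px[1]-f['cy'])/f['fy'],1]);return c,d/np.linalg.norm(d)
def atz(f,px,z):
    c,d=ray(f,px);return c+d*(z-c[2])/d[2]
def proj(f,X):
    p=np.array(f['R'])@np.array(X)+np.array(f['t']);return np.array([f['fx']*p[0]/p[2]+f['cx'],f['fy']*p[1]/p[2]+f['cy']])
def tri(f1,p1,f2,p2):
    c1,d1=ray(f1,p1);c2,d2=ray(f2,p2)
    s=np.linalg.lstsq(np.c_[d1,-d2],c2-c1,rcond=None)[0]
    a=c1+d1*s[0];b=c2+d2*s[1];return (a+b)/2,np.linalg.norm(a-b)
E
python3 - <<'E'
from h import *
S=grab_frame('scene');T=grab_frame('top');save('s0.png',S);save('t0.png',T)
for f in(S,T):print('cam',np.round(-np.array(f['R']).T@np.array(f['t']),3),f['fx'])
for n in 'tall_bottle square_bottle glass_bottle tin storage_tray side_tray pan beaker mortar flask'.split():
    a=pinpoint('scene',n);b=pinpoint('top',n);r=regions_of('top',n);q=regions_of('scene',n)
    print(n,[(np.round(x['location']),round(x['p'],2)) for x in a[:2]],[(np.round(x['location']),round(x['p'],2)) for x in b[:2]],[x['bbox'] for x in r[:1]],[x['bbox'] for x in q[:1]])
    if a and b:
        X,e=tri(S,a[0]['location'],T,b[0]['location']);print('   ',np.round(X,4),round(e,4))
s=telemetry.get_state();print(s['t'],s['eef_pos'],s['ee_rot'],s['force'],s['width'])
E
```

```text
cam [ 1.239 -0.223  0.752] 354.9550438501547
cam [ 0.52  -0.021  1.008] 368.28981784432585
tall_bottle [(array([241., 192.]), 0.79)] [(array([254., 222.]), 0.66)] [[241.4, 212.4, 263.0, 235.8]] [[231.6, 148.1, 248.7, 193.2]]
    [ 5.273e-01 -6.600e-03 -5.000e-04] 0.0
square_bottle [(array([267., 185.]), 0.68), (array([249., 209.]), 0.48)] [] [[209.5, 205.4, 240.7, 234.6]] [[257.7, 150.1, 278.8, 192.7]]
glass_bottle [(array([212., 189.]), 0.74)] [(array([282., 228.]), 0.8)] [[274.3, 219.7, 295.8, 239.9]] [[202.4, 151.1, 223.9, 197.5]]
    [ 0.5111 -0.0852  0.0228] 0.0091
tin [(array([249., 208.]), 0.75)] [(array([256., 195.]), 0.73)] [[224.5, 179.8, 285.3, 210.2]] [[220.9, 189.8, 278.7, 219.8]]
    [ 0.6007 -0.009   0.0018] 0.0046
storage_tray [(array([241., 200.]), 0.87)] [(array([258., 208.]), 0.64)] [[207.4, 168.1, 303.5, 250.0]] [[195.7, 169.2, 291.3, 231.2]]
    [ 0.5647 -0.0175  0.0051] 0.0013
side_tray [(array([124., 225.]), 0.62)] [(array([376., 218.]), 0.95)] [[340.9, 165.1, 420.9, 279.1]] [[80.6, 176.6, 172.7, 276.2]]
    [ 0.5421 -0.341  -0.0038] 0.0082
pan [(array([338., 152.]), 0.7)] [] [[91.9, 185.9, 172.4, 280.2]] [[289.7, 124.4, 383.0, 191.3]]
beaker [(array([345., 231.]), 0.98)] [(array([175., 130.]), 0.95), (array([284., 228.]), 0.23)] [[157.3, 106.5, 192.6, 144.8]] [[334.0, 200.5, 367.0, 246.6]]
    [0.7741 0.2087 0.0161] 0.013
mortar [(array([196., 277.]), 0.89)] [(array([330., 138.]), 0.87), (array([378., 222.]), 0.56)] [[318.2, 116.0, 349.2, 149.8]] [[176.1, 252.5, 212.4, 286.1]]
    [ 0.7634 -0.2069 -0.0028] 0.0152
flask [(array([268., 257.]), 0.75)] [(array([260., 136.]), 0.69)] [[246.0, 117.3, 272.3, 149.4]] [[254.0, 222.3, 284.6, 268.0]]
    [ 0.7674 -0.0167 -0.0057] 0.0059
2.1 [0.18510421 0.64910402 0.22656385] [ 3.14155674e+00  4.12899438e-06 -1.84862349e+00] [-0.91256323 -0.02787667 -0.52706343] 0.08792171949806389
```

```bash
python3 - <<'E'
import cv2,numpy as np
s=cv2.imread('pics/s0.png');t=cv2.imread('pics/t0.png')
cv2.imwrite('pics/t1.png',cv2.resize(t[100:290,80:440],(800,422),interpolation=cv2.INTER_CUBIC))
cv2.imwrite('pics/s1.png',cv2.resize(s[115:295,70:390],(800,450),interpolation=cv2.INTER_CUBIC))
E
```

```text
(no output)
```

View pics/t1.png

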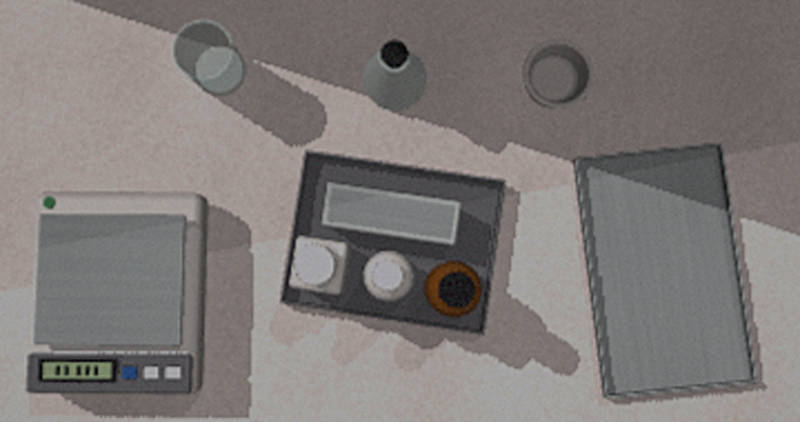

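View pics/s1.png

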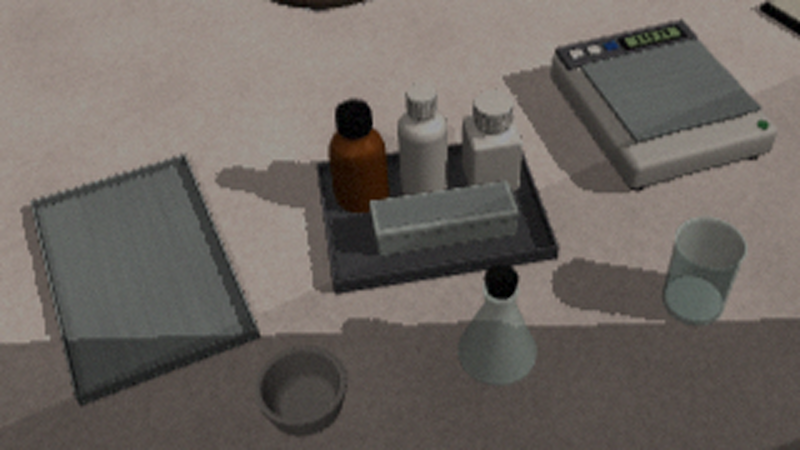

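```bash
cat > fit.py <<'E'
from h import *
from scipy.optimize import least_squares
S=grab_frame('scene');T=grab_frame('top')
ut=lambda p:np.array([80+p[0]*360/800-.3,100+p[1]*190/422-.3]); us=lambda p:np.array([70+p[0]/2.5-.3,115+p[1]/2.5-.3])
# corner order: (far,+y),(far,-y),(near,-y),(near,+y)
D={'tray':(.188,.248,.02,[(306,152),(504,181),(484,334),(282,302)],[(557,256),(338,291),(318,163),None]),
'tin':(.052,.160,.046,[(328,183),(460,202),(454,244),(322,227)],[(518,209),(377,234),(370,203),(507,183)]),
'side':(.29,.18,.016,[(575,158),(720,145),(760,383),(606,396)],[(258,336),(82,402),(33,203),(183,156)]),
'pan':(.15,.17,.067,[(38,213),(184,214),(182,346),(35,342)],[(760,106),(637,138),(582,72),(690,42)])}
P={}
for n,(lx,ly,z,pt,ps) in D.items():
    C=np.array([[1,1],[1,-1],[-1,-1],[-1,1]])*[lx/2,ly/2]
    def pts(v):
        c,s=np.cos(v[2]),np.sin(v[2]);return [np.r_[v[:2]+np.array([[c,-s],[s,c]])@k,v[3]] for k in C]
    def res(v,w=(1,1)):
        r=[]
        for X,a,b in zip(pts(v),pt,ps):
            if a:r+=list(w[0]*(proj(T,X)-ut(a)))
            if b:r+=list(w[1]*(proj(S,X)-us(b)))
        return r
    for w in((1,1),(1,0),(0,1)):
        f=(lambda v:res(np.r_[v,z],w)) if w!=(1,1) else (lambda v:res(v,w))
        v=least_squares(f,[.55,0,0,z][:4 if w==(1,1) else 3],loss='soft_l1').x
        print(n,w,np.round(v,4),'yaw',round(np.degrees(v[2]),2),'max',round(np.abs(f(v)).max(),2))
        if w==(1,1):P[n]=v
# caps: top centre
caps={'sq':((316,262),(493,103),.122),'tall':((388,273),(421,95),.149),'gl':((457,290),(353,107),.134)}
for n,(a,b,z) in caps.items():
    X,e=tri(T,ut(a),S,us(b));print(n,np.round(X,4),round(e,4),'topview@z',np.round(atz(T,ut(a),z),4),'scene@z',np.round(atz(S,us(b),z),4))
t=P['tray'];c,s=np.cos(t[2]),np.sin(t[2])
for k in(76,0,-76):print('nominal',k,np.round(t[:2]+np.array([[c,-s],[s,c]])@[-.044,k/1000],4))
np.save('T.npy',T,allow_pickle=True);np.save('S.npy',S,allow_pickle=True)
E
python3 fit.py
```

```text
tray (1, 1) [ 0.5641 -0.0126 -0.1386  0.0057] yaw -7.94 max 2.94
tray (1, 0) [ 0.5636 -0.0134 -0.1378] yaw -7.9 max 1.07
tray (0, 1) [ 0.5753 -0.0137 -0.1527] yaw -8.75 max 2.08
tin (1, 1) [ 0.5951 -0.0093 -0.1229  0.041 ] yaw -7.04 max 1.43
tin (1, 0) [ 0.5948 -0.0098 -0.1244] yaw -7.13 max 0.63
tin (0, 1) [ 0.5981 -0.0097 -0.1076] yaw -6.16 max 1.9
side (1, 1) [ 0.5352 -0.341   0.1182  0.0075] yaw 6.77 max 2.47
side (1, 0) [ 0.5349 -0.3395  0.1198] yaw 6.87 max 1.37
side (0, 1) [ 0.543  -0.3382  0.1175] yaw 6.73 max 2.16
pan (1, 1) [0.5145 0.3133 0.0167 0.0633] yaw 0.95 max 2.73
pan (1, 0) [0.5151 0.3126 0.0099] yaw 0.57 max 0.89
pan (0, 1) [0.5176 0.3071 0.0547] yaw 3.14 max 2.25
sq [0.5359 0.0697 0.122 ] 0.0002 topview@z [0.5358 0.0696 0.122 ] scene@z [0.5359 0.0698 0.122 ]
tall [ 0.5247 -0.0091  0.1461] 0.0008 topview@z [ 0.5248 -0.0088  0.149 ] scene@z [ 0.5281 -0.0105  0.149 ]
gl [ 0.508  -0.0815  0.1362] 0.0007 topview@z [ 0.5079 -0.0819  0.134 ] scene@z [ 0.5055 -0.0806  0.134 ]
nominal 76 [0.5311 0.0687]
nominal 0 [ 0.5206 -0.0066]
nominal -76 [ 0.5101 -0.0818]
```

Top view: the bottles run from left to right as square (cap 222,218), tall (255,223) and glass (286,230), with the tin behind them. The balance is at +y and the side tray at -y. Heights triangulated from the two views match the text. I'll start with the glass bottle.

```bash
python3 -m inch '1 20 -45 0 0 0 -82;1 20 -45 0 0 0 -82;1 20 -45 0 0 0 -82;1 20 -45 0 0 0 -82;1 20 -45 0 0 0 -82;1 20 -45 0 0 0 -82;1 20 -45 0 0 0 -82;1 20 -45 0 0 0 -82;1 32.3 -73 -2 0 0 -82;1 32.3 -73 -2 0 0 -82;1 32.3 -73 -2 0 0 -82;1 32.3 -73 -2 0 0 -82' 20
```

```text
t: 3.7
eef_pos: [0.4862, -0.0313, 0.2107]
ee_rot: [3.141, 0.001, 3.004]
force: [1.6, 1.2, -0.0]
width: 0.0878
```

```bash
python3 -m inch '1 2.2 -5 0 0 0 0;1 2.2 -5 0 0 0 0;1 2.2 -5 -3 0 0 0;1 2.2 -5 -5 0 0 0;1 2.2 -5 -5 0 0 0' ; python3 - <<'E'
from h import *
s=telemetry.get_state();print(s['eef_pos'],s['q'])
S=grab_frame('scene');T=grab_frame('top')
i=np.ascontiguousarray(np.hstack([cv2.resize(T['pixels'][180:260,190:330],(400,230)),cv2.resize(S['pixels'][90:210,160:300],(400,343))[:230]])[:,:,::-1]);cv2.imwrite('pics/a.png',i)
E
```

```text
t: 4.32
eef_pos: [0.507, -0.0809, 0.1596]
ee_rot: [-3.141, -0.001, 3.004]
force: [-0.4, 0.2, 0.1]
width: 0.0876
[ 0.50703692 -0.0809017   0.15963381] [ 2.24340377e-01  1.50564685e-01 -4.34059062e-01 -4.07204728e-04
 -9.87406693e-01 -3.61624146e-01]
```

View pics/a.png

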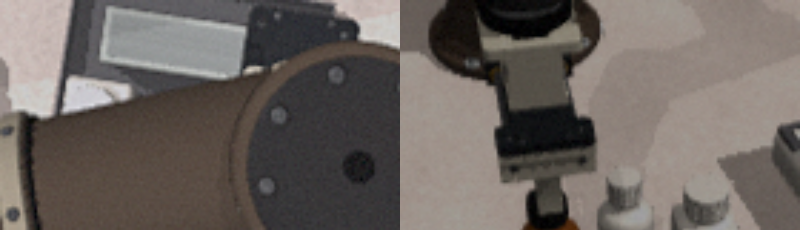

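The right half shows the finger over the amber bottle's cap, at about x=547 in the crop. It is lined up, so I'll descend and grip.

```bash
python3 -m inch '1 0 0 -2 0 0 0;1 0 0 -4 0 0 0;1 0 0 -5.7 0 0 0;1 0 0 -5.7 0 0 0;0.3 0 0 -5.7 0 0 0;0.3 0 0 -5.7 0 0 0;0 0 0 -5.7 0 0 0;0 0 0 -5.7 0 0 0;0 0 0 -5.7 0 0 0;0 0 0 -5.7 0 0 0;0 0 0 -5.7 0 0 0' 20
```

```text
t: 5.8
eef_pos: [0.5087, -0.0809, 0.1045]
ee_rot: [3.141, 0.002, 3.005]
force: [0.9, -0.2, 0.7]
width: 0.0378
```

```bash
python3 -m inch '0 0 0 1.5 0 0 0;0 0 0 3.5 0 0 0;0 0 0 5.5 0 0 0;0 0.2 -2 6 0 0 0;0 0.5 -5 6 0 0 0;0 0.8 -8 6 0 0 0;0 1.2 -12 6 0 0 0;0 1.6 -16 6 0 0 0;0 2.1 -20 6 0 0 0;0 2.4 -23.5 6 0 0 0;0 2.7 -25.5 6 0 0 0;0 2.7 -25.9 6 0 0 0'; python3 - <<'E'
from h import *
S=grab_frame('scene');T=grab_frame('top')
i=np.ascontiguousarray(np.hstack([cv2.resize(T['pixels'][150:290,320:440],(400,466)),cv2.resize(S['pixels'][120:280,60:200],(400,457))[:457]if 0 else cv2.resize(S['pixels'][120:280,60:200],(400,466))])[:,:,::-1]);cv2.imwrite('pics/b.png',i)
s=telemetry.get_state();print(s['eef_pos'],s['width'])
E
```

```text
t: 7.3
eef_pos: [0.5355, -0.3407, 0.1646]
ee_rot: [3.141, 0.002, 3.003]
force: [-0.7, 0.2, -2.2]
width: 0.0379
[ 0.53545218 -0.33969372  0.16456623] 0.037546113017613555
```

View pics/b.png

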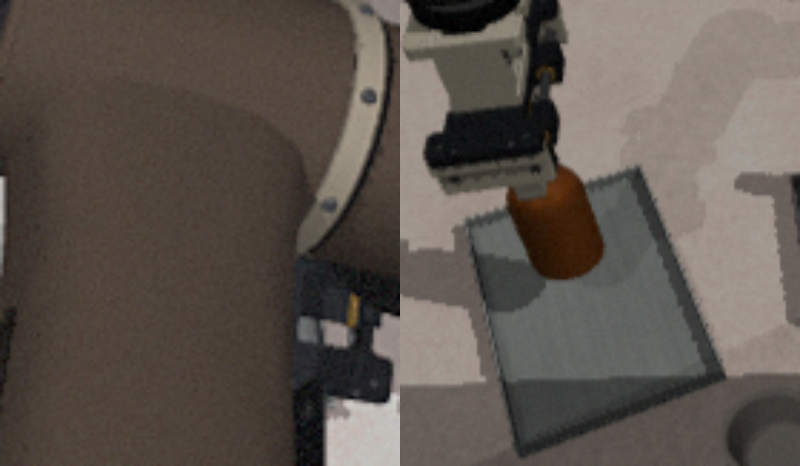

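The bottle hangs upright over the middle of the steel tray. Lowering it and releasing.

```bash
python3 -m inch '0 0 0 -2 0 0 0;0 0 0 -4 0 0 0;0 0 0 -5.3 0 0 0;0 0 0 -5.7 0 0 0;0 0 0 -6 0 0 0;0 0 0 -6.1 0 0 0;0 0 0 -6.1 0 0 0' ; python3 -c "
from h import *
print(telemetry.get_state()['force'])"
```

```text
t: 8.28
eef_pos: [0.5357, -0.3398, 0.104]
ee_rot: [3.141, 0.003, 3.004]
force: [-0.5, -0.2, -2.1]
width: 0.0374
[-0.50144456 -0.20043594 -2.14995406]
```

```bash
python3 -m inch '0 0 0 -0.1 0 0 0;0 0 0 -0.2 0 0 0;0 0 0 -0.2 0 0 0' ; python3 -m inch '0.65 0 0 0 0 0 0;0.65 0 0 0 0 0 0;0.65 0 0 0 0 0 0;0.65 0 0 0 0 0 0;0.65 0 0 3 0 0 0;0.65 0 0 7 0 0 0;0.8 0 4 9 0 0 0;1 -0.5 10 9 0 0 0;1 -0.8 18 9 0 0 0;1 -1 26 9 0 0 0;1 -1 32 9 0 0 0;1 -1 33 9 0 0 0'
```

```text
t: 8.65
eef_pos: [0.5361, -0.3401, 0.1035]
ee_rot: [-3.141, 0.004, 3.005]
force: [-1.6, 1.1, 6.6]
width: 0.0375
t: 10.15
eef_pos: [0.5259, -0.0077, 0.1938]
ee_rot: [3.141, 0.005, 3.006]
force: [0.4, -0.2, -0.9]
width: 0.0877
```

```bash
python3 -m inch '1 -0.1 -0.1 -2 0 0 0;1 -0.1 -0.1 -4 0 0 0;1 -0.1 -0.1 -6 0 0 0;1 -0.1 -0.1 -7.5 0 0 0;0.3 -0.1 -0.1 -7.7 0 0 0;0.3 -0.1 -0.1 -7.7 0 0 0;0 -0.1 -0.1 -7.7 0 0 0;0 -0.1 -0.1 -7.7 0 0 0;0 -0.1 -0.1 -7.7 0 0 0;0 -0.1 -0.1 -7.7 0 0 0;0 -0.1 -0.1 -7.7 0 0 0' 20; python3 - <<'E'
from h import *
S=grab_frame('scene')
cv2.imwrite('pics/c.png',cv2.resize(S['pixels'][90:290,60:320],(780,600))[:,:,::-1])
E
```

```text
t: 11.52
eef_pos: [0.5248, -0.0088, 0.1168]
ee_rot: [3.141, 0.004, 3.006]
force: [0.2, -0.3, 0.0]
width: 0.0314
```

View pics/c.png

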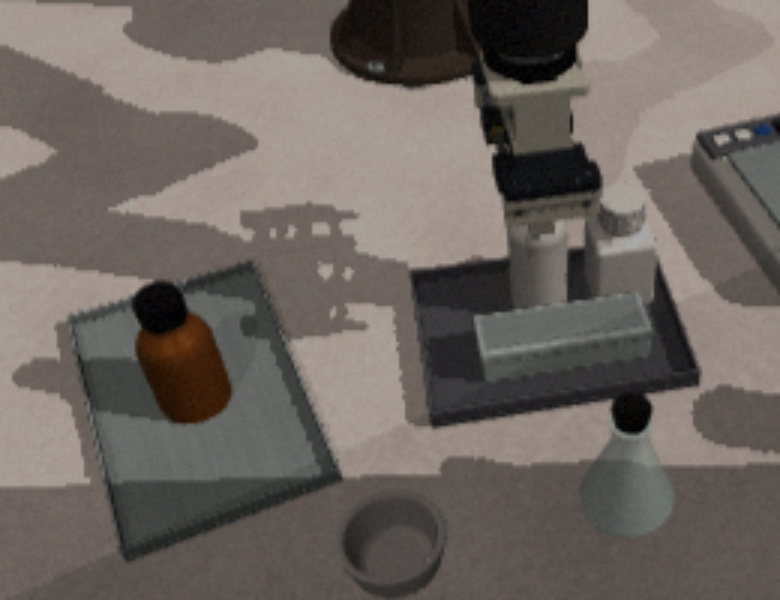

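The amber bottle stands upright on the steel tray at (180,350), and the tall bottle's cap is gripped at (540,225). Carrying it to the far end.

```bash
python3 -m inch '0 0 0 1.5 0 0 0;0 0 0 3.5 0 0 0;0 0.3 -1 5.5 0 0 0;0 1 -3 6 0 0 0;0 2.3 -7 6 0 0 0;0 3.8 -11.5 6 0 0 0;0 5.3 -16 6 0 0 0;0 6.7 -20.5 6 0 0 0;0 8.2 -25 6 0 0 0;0 9.5 -29 6 0 0 0;0 10.4 -31.5 6 0 0 0;0 10.5 -32 6 0 0 0'; python3 -m inch '0 0 0 -2 0 0 0;0 0 0 -4 0 0 0;0 0 0 -5.3 0 0 0;0 0 0 -5.7 0 0 0;0 0 0 -6 0 0 0;0 0 0 -6.1 0 0 0;0 0 0 -6.1 0 0 0'
```

```text
t: 13.08
eef_pos: [0.6298, -0.3305, 0.1766]
ee_rot: [3.141, 0.004, 3.004]
force: [0.5, 0.4, -2.1]
width: 0.0316
t: 13.95
eef_pos: [0.63, -0.3305, 0.1161]
ee_rot: [3.142, 0.004, 3.004]
force: [-0.4, -0.1, -2.7]
width: 0.0315
```

```bash
python3 -m inch '0 0 0 -0.05 0 0 0;0 0 0 -0.1 0 0 0;0 0 0 -0.1 0 0 0' ; python3 -m inch '0.55 0 0 0 0 0 0;0.55 0 0 0 0 0 0;0.55 0 0 0 0 0 0;0.55 0 0 0 0 0 0;0.55 0 0 3 0 0 0;0.55 -0.2 0.5 7 0 0 0;0.8 -1.5 6 9 0 0 0;1 -3 12 9 0 0 0;1 -4.5 18 9 0 0 0;1 -6 24 9 0 0 0;1 -7.5 30 9 0 0 0;1 -9 36 9 0 0 0'
```

```text
t: 14.32
eef_pos: [0.6302, -0.3307, 0.1158]
ee_rot: [-3.141, 0.005, 3.004]
force: [0.0, 0.4, 2.7]
width: 0.0318
t: 15.82
eef_pos: [0.5396, 0.0311, 0.2062]
ee_rot: [3.142, 0.006, 3.004]
force: [1.1, 0.5, 0.6]
width: 0.0876
```

```bash
python3 -m inch '1 -0.4 3.9 -1 0 0.3 0;1 -0.4 3.9 -3 0 0.3 0;1 -0.4 3.9 -5.5 0 0.3 0;1 -0.4 3.9 -8 0 0.3 0;1 -0.4 3.9 -10 0 0.3 0;1 -0.4 3.9 -11.4 0 0.3 0;0.5 -0.4 3.9 -11.4 0 0.3 0;0.3 -0.4 3.9 -11.4 0 0.3 0;0 -0.4 3.9 -11.4 0 0.3 0;0 -0.4 3.9 -11.4 0 0.3 0;0 -0.4 3.9 -11.4 0 0.3 0;0 -0.4 3.9 -11.4 0 0.3 0' 20; python3 - <<'E'
from h import *
S=grab_frame('scene')
cv2.imwrite('pics/d.png',cv2.resize(S['pixels'][90:290,60:320],(780,600))[:,:,::-1])
E
```

```text
t: 17.32
eef_pos: [0.5356, 0.0701, 0.0924]
ee_rot: [-3.141, 0.001, 3.004]
force: [-0.9, -1.0, 3.1]
width: 0.0439
```

View pics/d.png

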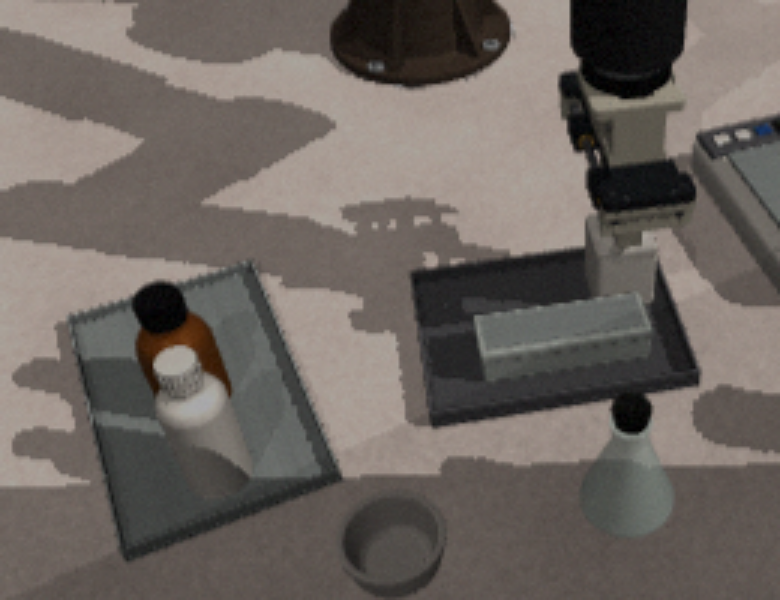

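Two bottles stand on the steel tray and the square one's cap is gripped at (625,230). Carrying it to the near end.

```bash
python3 -m inch '0 0 0 1.5 0 0 0;0 0 0 3.5 0 0 0;0 -0.5 -2 6 0 0 0;0 -1.2 -6 6.5 0 0 0;0 -2.5 -11 6.5 0 0 0;0 -3.8 -16.5 6.5 0 0 0;0 -5 -22 6.5 0 0 0;0 -6.5 -28 6.5 0 0 0;0 -7.7 -34 6.5 0 0 0;0 -9 -39 6.5 0 0 0;0 -9.4 -41.7 6.5 0 0 0;0 -9.4 -42.1 6.5 0 0 0'; python3 -m inch '0 0 0 -2 0 0 0;0 0 0 -4 0 0 0;0 0 0 -5.5 0 0 0;0 0 0 -6.2 0 0 0;0 0 0 -6.5 0 0 0;0 0 0 -6.6 0 0 0;0 0 0 -6.6 0 0 0'
```

```text
t: 18.88
eef_pos: [0.4409, -0.3526, 0.1578]
ee_rot: [-3.141, 0.001, 3.002]
force: [0.2, 0.3, -1.2]
width: 0.0438
t: 19.75
eef_pos: [0.4413, -0.3527, 0.0923]
ee_rot: [-3.141, 0.002, 3.002]
force: [-0.2, -0.8, -2.6]
width: 0.0437
```

```bash
python3 -m inch '0 0 0 -0.05 0 0 0;0 0 0 -0.1 0 0 0;0 0 0 -0.1 0 0 0' ; python3 -m inch '0.65 0 0 0 0 0 0;0.65 0 0 0 0 0 0;0.65 0 0 0 0 0 0;0.65 0 0 0 0 0 0;0.65 0 0 3 0 0 0;0.65 0 0.5 7 0 0 0;0.76 2 5 10 0 0 0.8;0.76 4.5 11 10 0 0 0.8;0.76 7 17 10 0 0 0.8;0.76 10 23 10 0 0 0.8;0.76 13 29 10 0 0 0.8;0.76 15.4 34.3 10 0 0 0.8'; python3 - <<'E'
from h import *
S=grab_frame('scene');T=grab_frame('top')
cv2.imwrite('pics/e.png',cv2.resize(S['pixels'][90:290,60:320],(780,600))[:,:,::-1])
E
```

```text
t: 20.12
eef_pos: [0.4414, -0.3529, 0.0916]
ee_rot: [-3.14, 0.002, 3.002]
force: [-0.4, -0.4, 0.3]
width: 0.0437
t: 21.62
eef_pos: [0.592, -0.0167, 0.1918]
ee_rot: [-3.14, 0.003, 3.016]
force: [1.3, -0.0, 0.2]
width: 0.0666
```

View pics/e.png

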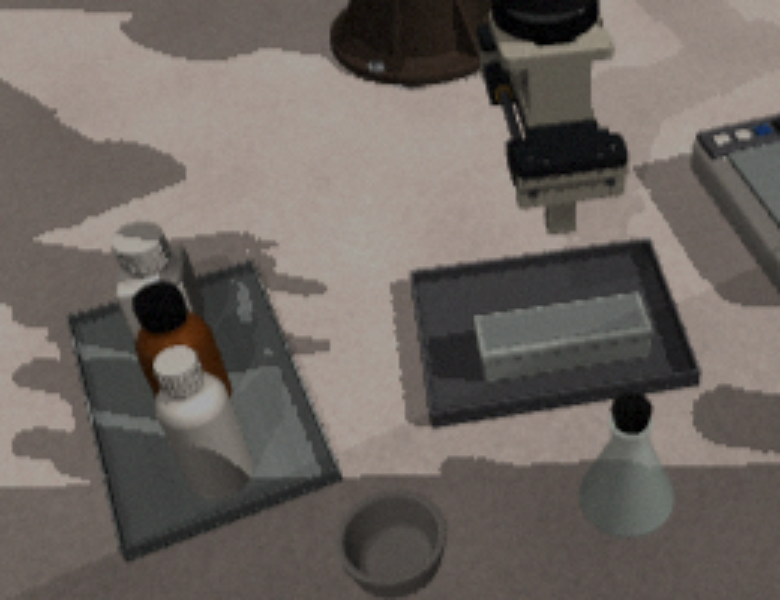

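All three bottles stand on the steel tray and the tin lies free at (480–650, 295–375). Gripping the tin next.

```bash
python3 -m inch '0.76 0.3 0.7 -3 0 0 0;0.76 0.3 0.7 -7 0 0 0;0.76 0.3 0.7 -11 0 0 0;0.76 0.3 0.7 -13 0 0 0;0.76 0.3 0.7 -13 0 0 0'; python3 - <<'E'
from h import *
S=grab_frame('scene')
cv2.imwrite('pics/f.png',cv2.resize(S['pixels'][140:240,180:310],(780,600))[:,:,::-1])
E
```

```text
t: 22.35
eef_pos: [0.5952, -0.0076, 0.0596]
ee_rot: [-3.139, -0.0, 3.02]
force: [-1.1, 0.1, 1.1]
width: 0.0669
```

View pics/f.png

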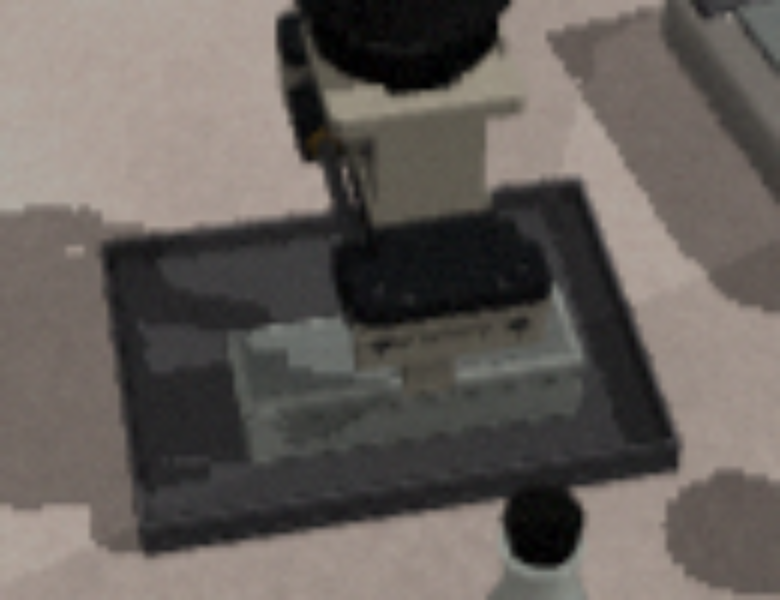

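```bash
python3 -m inch '0.76 0 -0.2 -1.5 0 0 0;0.76 0 -0.2 -3 0 0 0;0.76 0 -0.2 -4.2 0 0 0;0.76 0 -0.2 -4.7 0 0 0;0.76 0 -0.2 -4.7 0 0 0;0.6 0 -0.2 -4.7 0 0 0;0.4 0 -0.2 -4.7 0 0 0;0 0 -0.2 -4.7 0 0 0;0 0 -0.2 -4.7 0 0 0;0 0 -0.2 -4.7 0 0 0;0 0 -0.2 -4.7 0 0 0' 30
```

```text
t: 23.78
eef_pos: [0.5966, -0.0093, 0.0144]
ee_rot: [-3.14, 0.003, 3.021]
force: [-1.5, 1.1, 6.3]
width: 0.0517
```

```bash
python3 -m inch '0 0 0 1.5 0 0 0;0 0 0 4 0 0 0;0 0 0 7 0 0 0;0 0 0.5 10 0 0 0;0 -0.5 3 12 0 0 1;0 -1.5 7 12 0 0 2;0 -3 12 12 0 0 3;0 -4.5 17.5 12 0 0 4.5;0 -6 23 12 0 0 6;0 -7.3 28 12 0 0 7;0 -8.2 31.5 12 0 0 7.6;0 -8.2 32.2 12 0 0 7.6'; python3 - <<'E'
from h import *
S=grab_frame('scene');T=grab_frame('top')
cv2.imwrite('pics/g.png',np.hstack([cv2.resize(T['pixels'][170:290,80:200],(400,400)),cv2.resize(S['pixels'][100:220,270:390],(400,400))])[:,:,::-1])
E
```

```text
t: 25.28
eef_pos: [0.5137, 0.3147, 0.1347]
ee_rot: [-3.14, 0.002, -3.127]
force: [0.8, -0.1, -1.3]
width: 0.0516
```

View pics/g.png

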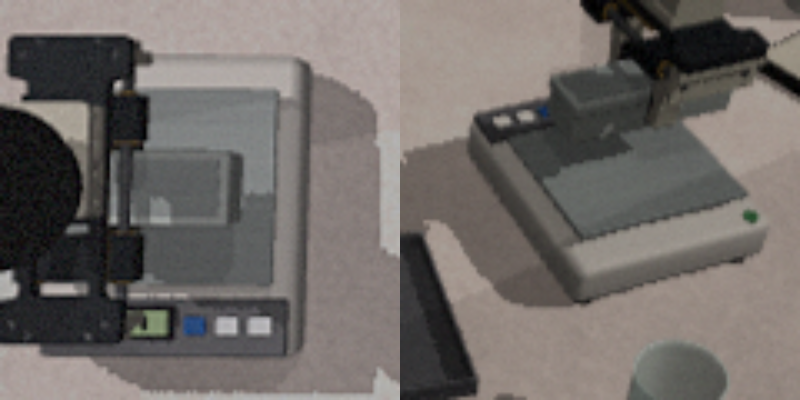

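```bash
python3 - <<'E'
from h import *
S=grab_frame('scene');T=grab_frame('top');s=telemetry.get_state()
p=s['eef_pos'];print(p,s['ee_rot'])
for z in(.166,.124):
  for dx in(-.026,.026):
    X=[p[0]+dx,p[1]-.08,z]; a=proj(T,X);b=proj(S,X)
    print(z,dx,'top',np.round((a-[80,170])*400/120),'scene',np.round((b-[270,100])*400/120))
for c in[(.075,-.085),(-.075,-.085),(.075,.085)]:
    X=[.515+c[0],.3127+c[1],.067];print('pan',np.round((proj(T,X)-[80,170])*400/120),np.round((proj(S,X)-[270,100])*400/120))
print([ (np.round(x['location'],1),x['p']) for x in pinpoint('scene','pan')+pinpoint('scene','tin')+pinpoint('top','tin')])
E
```

```text
[0.51457783 0.31180701 0.13446512] [-3.13968986e+00  2.07430741e-03 -3.13058231e+00]
0.166 -0.026 top [228. 224.] scene [147.  73.]
0.166 0.026 top [231. 148.] scene [175. 107.]
0.124 -0.026 top [246. 222.] scene [141. 113.]
0.124 0.026 top [249. 149.] scene [168. 148.]
pan [277.  87.] [180. 234.]
pan [270. 284.] [107. 134.]
pan [59. 85.] [349. 192.]
[(array([337.6, 153.1]), 0.94), (array([341.3, 134. ]), 0.91), (array([119.5, 225.8]), 0.74)]
```

The tin and pan projections match the picture to within a pixel or two. Lowering.

```bash
python3 -m inch '0 0 0.1 -1.5 0 0 0;0 0 0.1 -3.5 0 0 0;0 0 0.1 -4.8 0 0 0;0 0 0.1 -5.3 0 0 0;0 0 0.1 -5.6 0 0 0;0 0 0.1 -5.6 0 0 0'; python3 -m inch '0 0 0 -0.1 0 0 0;0 0 0 -0.2 0 0 0;0 0 0 -0.2 0 0 0'
```

```text
t: 26.38
eef_pos: [0.515, 0.3128, 0.0787]
ee_rot: [-3.14, 0.003, -3.131]
force: [0.1, 0.6, -2.3]
width: 0.0522
t: 26.75
eef_pos: [0.5153, 0.313, 0.0775]
ee_rot: [-3.141, 0.003, -3.131]
force: [-1.3, 0.5, 3.6]
width: 0.0519
```

```bash
python3 -m inch '0.8 0 0 0 0 0 0;0.8 0 0 0 0 0 0;0.8 0 0 0 0 0 0;0.8 0 0 0 0 0 0;0.8 0 0 2 0 0 0;0.8 0 0 5 0 0 0;0.8 0 -1 9 0 0 -2;0.8 0 -6 12 0 0 -5;0.8 -2 -12 12 0 0 -8.6;0.8 -3 -18 12 0 0 -8.6;0.8 -4 -24 12 0 0 -8.6;0.8 -5 -30 12 0 0 -8.6'; python3 - <<'E'
from h import *
S=grab_frame('scene');T=grab_frame('top')
cv2.imwrite('pics/i.png',np.hstack([cv2.resize(T['pixels'][170:290,80:200],(400,400)),cv2.resize(S['pixels'][100:220,270:390],(400,400))])[:,:,::-1])
E
```

```text
t: 28.25
eef_pos: [0.4646, 0.0113, 0.1978]
ee_rot: [-3.141, 0.004, 3.003]
force: [2.0, -0.3, -0.6]
width: 0.0705
```

View pics/i.png

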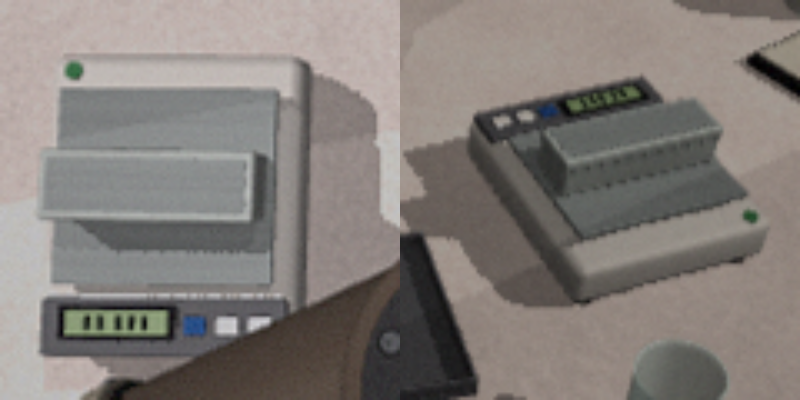

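The tin lies flat and centred on the pan (pan columns 55–276 in the left crop). Now returning the square bottle.

```bash
python3 -m inch '0.68 -1 -12 0 0 0.2 0;0.68 -1 -12 0 0 0.2 0;0.68 -1.5 -24 0 0 0.2 0;0.68 -1.5 -24 0 0 0.2 0;0.68 -2.3 -33 0 0 0.2 0;0.68 -2.3 -36.4 0 0 0.2 0;0.68 -2.3 -36.4 0 0 0.2 0;0.68 -2.3 -36.4 0 0 0.2 0'; python3 -m inch '0.68 0 0 -3 0 0 0;0.68 0 0 -6 0 0 0;0.68 0 0 -9 0 0 0;0.68 0 0 -10.6 0 0 0;0.68 0 0 -10.6 0 0 0;0.3 0 0 -10.6 0 0 0;0 0 0 -10.6 0 0 0;0 0 0 -10.6 0 0 0;0 0 0 -10.6 0 0 0;0 0 0 -10.6 0 0 0' 20
```

```text
t: 29.35
eef_pos: [0.4402, -0.355, 0.1971]
ee_rot: [-3.141, -0.001, 2.997]
force: [-0.0, 0.9, 1.0]
width: 0.0595
t: 30.6
eef_pos: [0.4407, -0.3553, 0.0922]
ee_rot: [-3.14, 0.0, 2.997]
force: [-0.4, 1.7, 6.0]
width: 0.0438
```

```bash
python3 -m inch '0 0 0 1.5 0 0 0;0 0 0 3.5 0 0 0;0 0.4 2 6 0 0 0;0 1.2 6 6.5 0 0 0;0 2.5 11 6.5 0 0 0;0 3.8 16.5 6.5 0 0 0;0 5 22 6.5 0 0 0.3;0 6.5 28 6.5 0 0 0.3;0 7.7 34 6.5 0 0 0.3;0 9 39 6.5 0 0 0.3;0 9.5 41.9 6.5 0 0 0.3;0 9.5 42.3 6.5 0 0 0.3'; python3 -m inch '0 0 0 -2 0 0 0;0 0 0 -4 0 0 0;0 0 0 -5.5 0 0 0;0 0 0 -6.2 0 0 0;0 0 0 -6.4 0 0 0;0 0 0 -6.4 0 0 0'
```

```text
t: 32.1
eef_pos: [0.536, 0.0695, 0.1577]
ee_rot: [-3.14, 0.001, 3.004]
force: [0.9, -0.3, -2.1]
width: 0.0438
t: 32.85
eef_pos: [0.5363, 0.0695, 0.0942]
ee_rot: [-3.141, 0.001, 3.004]
force: [-0.4, 0.2, -2.3]
width: 0.0438
```

```bash
python3 -m inch '0 0 -0.15 0 0 0 0;0 0 -0.15 -0.1 0 0 0;0 0 -0.15 -0.2 0 0 0;0 0 -0.15 -0.2 0 0 0' ; python3 -m inch '0.7 0 0 0 0 0 0;0.7 0 0 0 0 0 0;0.7 0 0 0 0 0 0;0.7 0 0 0 0 0 0;0.7 0 0 3 0 0 0;0.7 0 -0.5 7 0 0 0;0.7 1.5 -6 10 0 0 0;0.7 3 -12 10 0 0 0;0.7 4.5 -18 10 0 0 0;0.7 6 -24 10 0 0 0;0.7 7.5 -30 10 0 0 0;0.7 9 -36 10 0 0 0'
```

```text
t: 33.35
eef_pos: [0.5366, 0.0681, 0.0932]
ee_rot: [-3.141, 0.002, 3.005]
force: [-2.6, 0.9, 7.2]
width: 0.0433
t: 34.85
eef_pos: [0.6269, -0.294, 0.193]
ee_rot: [-3.141, 0.002, 3.005]
force: [2.5, 1.0, -0.5]
width: 0.0612
```

```bash
python3 -m inch '0.65 0.3 -3.6 0 0 0 0;0.65 0.3 -3.6 0 0 0 0;0.6 0.3 -3.6 -3 0 0 0;0.6 0.3 -3.6 -5.5 0 0 0;0.6 0.3 -3.6 -7.7 0 0 0;0.6 0.3 -3.6 -7.7 0 0 0;0.3 0.3 -3.6 -7.7 0 0 0;0 0.3 -3.6 -7.7 0 0 0;0 0.3 -3.6 -7.7 0 0 0;0 0.3 -3.6 -7.7 0 0 0;0 0.3 -3.6 -7.7 0 0 0' 20
```

```text
t: 36.22
eef_pos: [0.6302, -0.3302, 0.1172]
ee_rot: [-3.14, 0.003, 3.005]
force: [-2.5, 0.9, 6.0]
width: 0.0315
```

```bash
python3 -m inch '0 0 0 1.5 0 0 0;0 0 0 3.5 0 0 0;0 -0.3 1 5.5 0 0 0;0 -1 3 6 0 0 0;0 -2.3 7 6 0 0 0;0 -3.8 11.5 6 0 0 0;0 -5.3 16 6 0 0 0;0 -6.9 21 6 0 0 0;0 -8.3 25.5 6 0 0 0;0 -9.6 29.3 6 0 0 0;0 -10.4 31.7 6 0 0 0;0 -10.5 32.2 6 0 0 0'; python3 -m inch '0 0 0 -2 0 0 0;0 0 0 -4 0 0 0;0 0 0 -5.3 0 0 0;0 0 0 -5.7 0 0 0;0 0 0 -5.8 0 0 0;0 0 0 -5.8 0 0 0'
```

```text
t: 37.72
eef_pos: [0.5236, -0.0063, 0.1773]
ee_rot: [-3.141, 0.003, 3.008]
force: [0.2, 0.4, -1.6]
width: 0.0315
t: 38.48
eef_pos: [0.524, -0.0062, 0.1198]
ee_rot: [-3.141, 0.004, 3.008]
force: [-0.2, -0.5, -2.4]
width: 0.0318
```

```bash
python3 -m inch '0 0.1 -0.2 0 0 0 0;0 0.1 -0.2 -0.1 0 0 0;0 0.1 -0.2 -0.2 0 0 0;0 0.1 -0.2 -0.2 0 0 0' ; python3 -m inch '0.6 0 0 0 0 0 0;0.6 0 0 0 0 0 0;0.6 0 0 0 0 0 0;0.6 0 0 0 0 0 0;0.6 0 0 3 0 0 0;0.6 0 -0.5 6 0 0 0;0.7 0.2 -6 7 0 0.2 0;0.7 0.4 -12 7 0 0.2 0;0.7 0.6 -18 7 0 0.2 0;0.7 0.8 -24 7 0 0.2 0;0.7 1 -30 7 0 0.2 0;0.7 1.1 -33.2 7 0 0.2 0'
```

```text
t: 38.98
eef_pos: [0.5252, -0.0083, 0.1181]
ee_rot: [-3.141, 0.005, 3.008]
force: [-0.1, -0.1, 0.8]
width: 0.0314
t: 40.48
eef_pos: [0.5357, -0.3431, 0.1876]
ee_rot: [-3.141, 0.0, 3.006]
force: [-0.0, 0.8, -0.4]
width: 0.0614
```

```bash
python3 -m inch '0.68 0 0.2 -1 0 0 0;0.68 0 0.2 -3 0 0 0;0.68 0 0.2 -5.5 0 0 0;0.68 0 0.2 -7.5 0 0 0;0.68 0 0.2 -8.4 0 0 0;0.68 0 0.2 -8.4 0 0 0;0.3 0 0.2 -8.4 0 0 0;0 0 0.2 -8.4 0 0 0;0 0 0.2 -8.4 0 0 0;0 0 0.2 -8.4 0 0 0;0 0 0.2 -8.4 0 0 0' 20
```

```text
t: 41.85
eef_pos: [0.5361, -0.3413, 0.1042]
ee_rot: [-3.14, 0.001, 3.006]
force: [0.1, 0.4, 4.3]
width: 0.0375
```

```bash
python3 -m inch '0 0 0 1.5 0 0 0;0 0 0 3.5 0 0 0;0 0 0 5.5 0 0 0;0 -0.2 2 6 0 0 0;0 -0.5 5 6 0 0 0;0 -0.8 8 6 0 0 0;0 -1.2 12 6 0 0 0;0 -1.6 16 6 0 0 0;0 -2.1 20 6 0 0 0;0 -2.4 23.5 6 0 0 0;0 -2.7 25.3 6 0 0 0;0 -2.7 25.8 6 0 0 0'; python3 -m inch '0 0 0 -2 0 0 0;0 0 0 -4 0 0 0;0 0 0 -5.3 0 0 0;0 0 0 -5.7 0 0 0;0 0 0 -5.8 0 0 0;0 0 0 -5.8 0 0 0'
```

```text
t: 43.35
eef_pos: [0.5082, -0.0818, 0.1642]
ee_rot: [-3.141, 0.001, 3.008]
force: [0.8, 0.4, -2.3]
width: 0.0374
t: 44.1
eef_pos: [0.5086, -0.0818, 0.1067]
ee_rot: [-3.141, 0.002, 3.008]
force: [0.3, -0.3, -2.0]
width: 0.0375
```

```bash
python3 -m inch '0 0 0 -0.1 0 0 0;0 0 0 -0.15 0 0 0;0 0 0 -0.15 0 0 0' ; python3 -m inch '0.7 0 0 0 0 0 0;0.7 0 0 0 0 0 0;0.7 0 0 0 0 0 0;0.7 0 0 0 0 0 0;0.7 0 0 3 0 0 0;0.7 0 -0.5 7 0 0 0;0.7 -1 -6 11 0 0 0;0.7 -3 -12 12 0 0 0;0.7 -5 -18 12 0 0 0;0.7 -7 -24 12 0 0 0;0.7 -9 -30 12 0 0 0;0.7 -10 -34 12 0 0 0';python3 - <<'E'
from h import *
S=grab_frame('scene');T=grab_frame('top')
t0=np.load('T.npy',allow_pickle=True).item()['pixels'];s0=np.load('S.npy',allow_pickle=True).item()['pixels']
h=lambda a,b:np.hstack([cv2.resize(a,(400,300)),cv2.resize(b,(400,300))])
c=lambda x:x[165:261,196:324];d=lambda x:x[130:238,180:324]
cv2.imwrite('pics/z.png',np.vstack([h(c(t0),c(T['pixels'])),h(d(s0),d(S['pixels']))])[:,:,::-1])
for n in('tall_bottle','square_bottle','glass_bottle'):
  print(n,[[np.round(x['bbox'],1) for x in regions_of(k,n)[:1]] for k in('top','scene')])
print(telemetry.get_state()['force'])
E
```

```text
t: 44.48
eef_pos: [0.5086, -0.0818, 0.1053]
ee_rot: [-3.141, 0.002, 3.008]
force: [0.1, -0.8, -2.6]
width: 0.0376
t: 45.98
eef_pos: [0.4074, -0.4239, 0.2254]
ee_rot: [-3.141, 0.002, 3.007]
force: [0.8, -0.0, 0.7]
width: 0.0611
tall_bottle [[array([241.3, 211.9, 265.6, 235. ])], [array([231.3, 146.7, 248.8, 197.8])]]
square_bottle [[array([210.8, 206.2, 241.9, 232.3])], [array([253.9, 150.4, 277.7, 195.5])]]
glass_bottle [[array([209. , 167.1, 303.8, 251. ])], [array([200. , 151.5, 224.9, 198.1])]]
[-0.75692828  0.11029443 -0.21932417]
```

View pics/z.png

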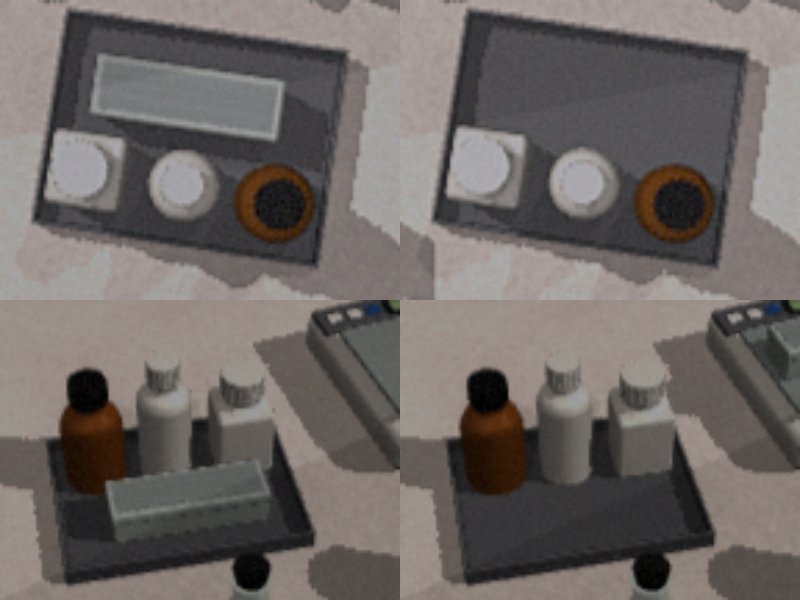

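The before/after crops match: the caps are at (77,170), (182,185) and (280,205) before and the same after, to within about 1 camera pixel (about 2.5 mm). Handing in.

```bash
python3 -c "
from h import *
grab_frame('top');grab_frame('scene')
for n in('tin','beaker','mortar','flask'):print(n,[np.round(x['location']) for k in('scene','top') for x in pinpoint(k,n)[:1]])
print(arm.job_done(),telemetry.get_state()['t'])"
```

```text
tin [array([339., 152.]), array([129., 223.])]
beaker [array([344., 233.]), array([178., 126.])]
mortar [array([195., 280.]), array([332., 136.])]
flask [array([266., 257.]), array([260., 132.])]
the job is handed in; nothing more can be done
the job is handed in; nothing more can be done
```

The job is handed in. I stood the glass, tall and square bottles on the steel tray and laid the tin flat on the middle of the pan. Then I put the bottles back in the order square, tall, glass. It took about 46 s of the 136 s.

**Bottles:** the before and after pictures from both cameras agree to about one pixel, roughly 2–3 mm. All three stand upright on their spots.

**Tin:** it lies flat and centred on the pan, as seen in both views after release. I judged the centring from the pictures, with an error of a few millimetres at most.

**Beaker, mortar and flask:** the networks report them within about 4 pixels of where they first saw them, which is within their usual scatter. The arm never went near them. I did not compare them in a full final picture.

**What disagreed:**
- In the final top view the network's region for the glass bottle was wrong: it outlined the whole tray. I went by the picture instead.
- The scene view alone placed flat things such as the trays and pan up to about 12 mm off, so I relied mainly on the top view.
- When I let go of the glass bottle, the force reading still showed its weight. It may have settled by a fraction of a millimetre.

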